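Book a carton in on the bench stock counter

TASK

Book the waiting carton in on the bench stock counter: press the yellow key fully down and let it up, then press the blue key fully down and let it up, and then swing the lever all the way to its stop and let it spring back to rest. Do not press the red key, and leave the carton, the tape roll and the jar where they are.

Things in the scene. Friction and masses are not known exactly. Their poses are not given: they have to be found in the camera images.
- counter: Beige and dark grey counter fixed to the worktop, 200 mm deep (x), 240 mm wide (y). Origin: centre of its underside, z up; its own -x side is the front, towards the robot within 0.5 rad. Front 75 mm: beige key apron, 45 mm high, three round keys in a row along y at x = -60 mm. Behind: dark deck, 85 mm high, with the lever and, left rear, a flat black window with three white blocks.
- lever_knob (a point): Point on the axis of the lever's white upright knob, at mid-height of the knob (125 mm above the worktop). The knob is a vertical cylinder, 26 mm in diameter, standing free from 99 mm to 151 mm above the worktop at the outer end of the lever's flat steel arm (18 mm wide, top at 99 mm).
- lever_pivot (a point): Point on the lever's vertical hinge axis (counter's x = 10, y = 30 mm), at 125 mm height like the knob point; the hub here ends at 105 mm height. The knob's axis runs round it at 100 mm radius.
- lever (a joint): Lever angle, rad. 0 = at rest, knob straight to the counter's own -y side of the pivot; grows counter-clockwise seen from above (knob first moves towards the counter's +x, away from its front); 1.2 = against the stop. A spring drives it back to 0: 2 N at the knob at rest, 7 N at the stop. Let go, it returns in under a second.
- key_yellow_top (a point): Centre of the top face of the yellow round key, 32 mm in diameter. It goes straight down 8 mm against a spring, about 5 N when fully down, and comes up when released. Keys stand 60 mm apart, in any colour order.
- key_blue_top (a point): Centre of the top face of the blue round key; otherwise as the yellow one.
- key_red_top (a point): Centre of the top face of the red round key; otherwise as the yellow one. Not to be pressed.
- key_yellow (a joint): Depth of the yellow key, m: 0 = up, 0.008 = fully down.
- key_blue (a joint): Depth of the blue key, m: 0 = up, 0.008 = fully down.
- key_red (a joint): Depth of the red key, m: 0 = up, 0.008 = fully down.
- carton: Loose brown carton with a paler stripe, 100 x 140 x 90 mm high, on the worktop to the counter's +y side. Origin at the centre of its underside.
- tape_roll: Loose roll of brown tape lying flat on the worktop to the counter's -y side, 100 mm across, 48 mm high. Origin at the centre of its underside.
- jar: Loose green glass jar, 70 mm in diameter, 110 mm high, on the worktop behind the tape roll. Origin at the centre of its underside.

How it is judged:
By the outcome, as a careful person would: the job done as asked, in the order asked, and still so for the second after the job is handed in, with the robot touching nothing.
It also fails if it takes over 48 s, if anything falls off the work surface, if the arm or the gripper's body presses on something with over 40 N, if the wrist force passes 120 N, or if a joint passes its speed limit or range.

ROBOT

A 6-joint arm with a two-finger parallel gripper is mounted at the origin on the work surface. World frame = base frame: x ahead of the robot, y to its left, z up, the work surface at z = 0. Lengths are in m, angles in rad, forces in N, time in s.
With the tool pointing down it reaches from about 0.35 to 0.775 m from the base axis. Payload 5.5 kg.
Tool frame: the origin (TCP) lies midway between the tips of the shut fingers; the grasp point (between the pads) lies 19 mm behind it; z points along the fingers, y is the line along which they close (so a half turn about z gives the same grasp; the last joint's range is limited). The gripper opens to 85 mm and grips with 20 to 120 N. Pads are 22 mm wide; open, the fingers measure 114 mm over their backs; the gripper's body (76 mm by 85 mm) begins 54 mm behind the grasp point. The pads swing forward as they close: fully open they stand 13 mm farther back than shut.
Start: joints at [-1.254, 0.313, 0.046, 1.304, 0, 1.431], TCP at [0.254, -0.516, 0.231] pointing down, gripper open.
Joint ranges: [-2.76, 2.76], [-0.86, 1.69], [-1.03, 1.26], [-2.2, 2.34], [-1.47, 1.5], [-3.14, 3.14]. Speed limits (rad/s): [2.57, 2.57, 3.14, 3.14, 3.14, 3.14].

INTERFACE

Orientations are given as a unit quaternion [w, x, y, z].
In Python, from workcell import get_state, read_camera, camera_info, hand_in, recognise gives the robot as it stands.
- The arm moves only by the tool arm_command, never from a script. Its argument "moves" is one flat list of numbers, 7 for each row, row after row: the opening, from -1 (shut) to 1 (fully open), then the shift along the tool's x, y, z in mm, then the turn, a rotation vector about the tool's x, y, z in rad. A call has 1 to 8 rows; each row shifts and turns the commanded pose from where the row before left it, along the tool's axes as they then stand; what a row does not reach is not made up. A row lasts 1/8 s, in which the tool goes at most 62.5 mm and 10.7 degrees, less where a joint would pass 70% of its speed; a pose out of reach is approached as far as the arm can. A call with a gripper value outside its range is refused whole. The fingers move at their own pace and stop on an object; "newtons" is the grip in N (left out, the last holds). Time passes only in rows, so rows that do not move let the fingers close. It gives the time, the measured TCP pose, the force, the opening and the grip force at its end, in the units of the state.
- get_state(): the state, without advancing time (a new reading comes with each control period).
- read_camera(name): name is "scene" or "side" or "wrist"; returns (picture, depth): 400x640x3 uint8, blue, green, red; 400x640 float32, m along the optical axis (not along the pixel's ray), 0 where there is no reading.
- camera_info(name): a dict with "fovy" (degrees; the focal length in pixels is half the picture's height over the tangent of half this angle, whatever the lens; pixels are square), "cx", "cy" (the principal point, pixels), "eye" and "orientation" of the camera in the world; the wrist camera has in their place "tool_from_camera" (4x4, takes a point from camera to tool coordinates, whose origin is the TCP and whose axes are the flange's). Camera axes: x right, y down, z forward; pixel columns grow to the right and rows downward; lengths in m; the calibration is good to about 2 mm. A picture is of the moment at which its call begins: read the wrist's pose just before it. camera_info takes no time and is no camera call.
- hand_in(): hands the job in; it is judged then, once.
Trained networks look in the newest picture that a camera, given by its name, has taken for a name from the list of things; names that differ only in an ending like _2 or _b are one class to them, and where a whole thing is asked for, a point or a joint stands for the part that bears it (a point fixed in the world has none). Each returns a list of dicts, best first, with "confidence" (0 to 1); they miss things now and then, are a little off and sometimes report something else, mostly with a low value. They report only what shows in the picture. A call takes as long as a camera call.
- recognise(camera, label): "point" ([column, row] in pixels, amid what is visible of it).
The state is a dict: "clock": time; "joint_pos": joint angles; "qvel": joint speeds; "tau": joint torques, N m; "tcp_pos": TCP position; "orientation": TCP orientation; "wrist_force": force on the tool from outside, world axes, zero at the start; "ft_torque": the same for the moment, N m; "finger_gap": finger opening in m; "grip_force": force on a finger pad.
Only numpy, scipy, OpenCV 4.12 (cv2) and the standard library are available. Lean on these libraries where they do the work, as an engineer would, in place of code of your own. Each camera call takes 0.05 s, during which the arm holds its last target. There are 200 camera calls.

## Working session

There is one attempt and no reset: what is moved stays moved. The work goes in short steps, Python scripts to look and compute and a tool call to move; the robot and the scene stay as the last step left them, time stands still between calls to the robot, and variables do not carry over. Pictures are saved under pics/ and viewed, at most 10 in all, crops included, and the job is handed in when it is done.

Besides the shell and the picture viewer there is one more tool, called after "Emit:" as a command line: name --argument value ..., lists and objects as JSON in quotes. arm_command: Moves the arm, as the interface text tells. Its arguments: {"type":"object","properties":{"moves":{"type":"array"},"newtons":{"type":"number"}},"required":["moves"]}

```bash
mkdir -p pics; cat > h.py <<'E'
import numpy as np, cv2
from scipy.spatial.transform import Rotation as R
from workcell import *
def quat(q): return R.from_quat([q[1],q[2],q[3],q[0]])
def cam(name):
    i=camera_info(name); f=200/np.tan(np.radians(i["fovy"])/2)
    if "eye" in i:
        o=np.array(i["orientation"],float)
        Rm=quat(o).as_matrix() if o.size==4 else o.reshape(3,3)
        return f,i["cx"],i["cy"],Rm,np.array(i["eye"])
    s=get_state(); T=np.array(i["tool_from_camera"]); Rt=quat(s["orientation"]).as_matrix()
    return f,i["cx"],i["cy"],Rt@T[:3,:3],Rt@T[:3,3]+np.array(s["tcp_pos"])
def onz(c,p,z):
    f,cx,cy,Rm,e=c; d=Rm@np.array([(p[0]-cx)/f,(p[1]-cy)/f,1]); return e+d*(z-e[2])/d[2]
def byd(c,p,D):
    f,cx,cy,Rm,e=c; u,v=int(round(p[0])),int(round(p[1])); w=D[max(0,v-2):v+3,max(0,u-2):u+3]; w=w[w>0]
    if not w.size: return None
    z=np.median(w); return e+Rm@(np.array([(p[0]-cx)/f,(p[1]-cy)/f,1])*z)
E
python3 - <<'E'
from h import *
np.set_printoptions(precision=4,suppress=True)
print(camera_info("scene"),get_state())
ims=[]
for n in ["scene","side"]:
    c=cam(n); P,D=read_camera(n); cv2.imwrite(f"pics/{n}.png",P)
    for l,z in [("key_yellow_top",.053),("key_blue_top",.053),("key_red_top",.053),("lever_knob",.125),("carton",.09),("tape_roll",.048),("jar",.11),("counter",.08)]:
        for r in recognise(n,l)[:2]:
            print(n,l,r["point"],round(r["confidence"],2),byd(c,r["point"],D),onz(c,r["point"],z))
E
```

```text
{'fovy': 48.58716002069956, 'cx': 324.48836388677086, 'cy': 208.00532175660845, 'eye': array([ 1.1993, -0.2048,  0.8724]), 'orientation': array([-0.2993,  0.7643,  0.5343, -0.2018])} {'clock': 0.0, 'joint_pos': array([-1.2536,  0.314 ,  0.045 ,  1.3036, -0.    ,  1.4312]), 'qvel': array([-0.0003,  0.0002,  0.0001,  0.0004,  0.001 , -0.0004]), 'tau': array([  0.0004, -48.0627,  29.8533,   0.0195,  -0.0001,  -0.    ]), 'tcp_pos': array([ 0.2534, -0.5156,  0.2304]), 'orientation': array([-0.0009,  0.974 ,  0.2264, -0.0001]), 'wrist_force': array([-0.4427, -0.3024, -1.5055]), 'ft_torque': array([ 0.0521, -0.0165,  0.0209]), 'grip_force': 0.0, 'finger_gap': 0.08498525650700427}
scene key_yellow_top [274.2, 217.0] 0.49 [ 0.5022 -0.0658  0.0681] [ 0.4892 -0.0632  0.053 ]
scene key_yellow_top [264.6, 231.5] 0.39 [ 0.5524 -0.1016  0.0855] [ 0.5256 -0.0973  0.053 ]
scene key_red_top [298.5, 209.8] 0.58 [ 0.4996 -0.0035  0.0679] [0.4866 0.0002 0.053 ]
scene lever_knob [270.1, 230.1] 0.66 [ 0.5512 -0.0884  0.0839] [ 0.585  -0.0945  0.125 ]
scene carton [376.8, 216.0] 0.94 [0.5995 0.1583 0.0897] 
[... 177 characters left out ...]
0.2772  0.11  ]
scene counter [287.3, 250.4] 0.89 [ 0.6202 -0.0684  0.0839] [ 0.6173 -0.0677  0.08  ]
side key_blue_top [308.4, 258.8] 0.69 [ 0.5044 -0.1342  0.0692] [ 0.5051 -0.1189  0.053 ]
side key_blue_top [305.4, 238.4] 0.4 [ 0.5012 -0.068   0.068 ] [ 0.5018 -0.0522  0.053 ]
side key_red_top [299.7, 222.3] 0.58 [ 0.4902 -0.0099  0.0678] [0.4905 0.007  0.053 ]
side lever_knob [339.0, 229.9] 0.62 [ 0.5691 -0.1329  0.1493] [ 0.5732 -0.1065  0.125 ]
side carton [322.7, 177.8] 0.69 [0.5601 0.1453 0.0899] [0.56   0.1451 0.09  ]
side tape_roll [304.0, 339.5] 0.55 [ 0.4855 -0.3174  0.0494] [ 0.4855 -0.3165  0.048 ]
side jar [370.5, 318.6] 0.61 [ 0.6056 -0.3162  0.0992] [ 0.6032 -0.3235  0.11  ]
```

View pics/scene.png

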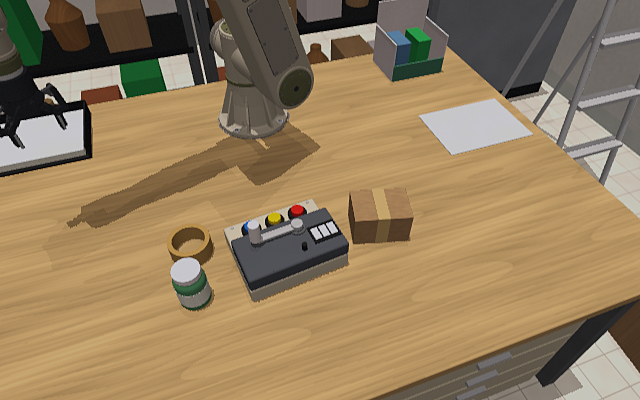

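View pics/side.png

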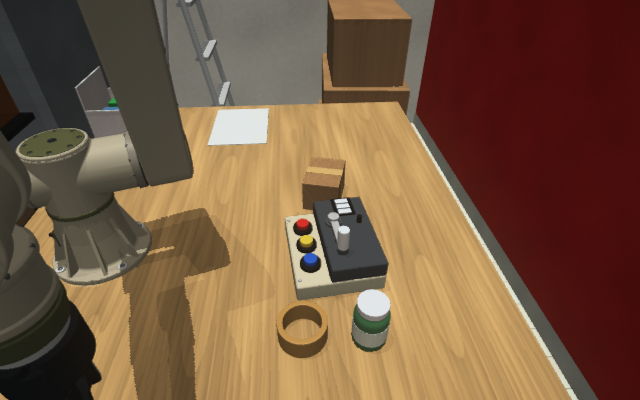

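The scene view shows the blue, yellow and red keys at about (247,227), (275,217) and (298,210), with the white knob at (254,230). The side view shows them at (310,261), (306,243) and (302,226), with the knob at (343,237). I'll segment the key tops by colour and use depth to place them.

```bash
cat > seg.py <<'E'
from h import *
np.set_printoptions(precision=4,suppress=True)
def seg(n,roi):
    c=cam(n); P,D=read_camera(n); f,cx,cy,Rm,e=c
    V,U=np.mgrid[:400,:640]; X=np.stack([(U-cx)/f*D,(V-cy)/f*D,D],-1)@Rm.T+e
    H=cv2.cvtColor(P,cv2.COLOR_BGR2HSV).astype(int); h,s,v=H[...,0],H[...,1],H[...,2]
    m0=(D>0)&(X[...,0]>roi[0])&(X[...,0]<roi[1])&(X[...,1]>roi[2])&(X[...,1]<roi[3])
    for k,m in dict(blue=(abs(h-110)<15)&(s>130),yellow=(abs(h-27)<6)&(s>180),red=((h<7)|(h>173))&(s>160)).items():
        m=m0&m&(X[...,2]>.05)&(X[...,2]<.1); q=X[m]
        if len(q)<5: print(n,k,len(q)); continue
        t=q[q[:,2]>np.percentile(q[:,2],80)-.004]
        print(n,k,len(q),"z%",np.percentile(q[:,2],[10,50,90]),"top mid",(t.min(0)+t.max(0))/2,"mean",t.mean(0),"ext",np.ptp(t,axis=0)[:2])
    m=m0&(X[...,2]>.11)&(X[...,2]<.17); q=X[m]; 
    if len(q): t=q[q[:,2]>np.percentile(q[:,2],90)-.005]; print(n,"knob",len(q),q[:,2].max(),"top mean",t.mean(0),"ext",np.ptp(t,axis=0)[:2])
    return P,D,X
E
python3 - <<'E'
from seg import *
for n in ["scene","side"]:
    P,D,X=seg(n,(.42,.75,-.23,.1))
    m=(X[...,2]>.08)&(X[...,2]<.09)&(X[...,0]>.42)&(X[...,0]<.8)&(X[...,1]>-.25)&(X[...,1]<.1)&(D>0)&(P.max(2)<110)
    r=cv2.minAreaRect(X[m][:,:2].astype(np.float32)); print("deck",r,np.median(X[m][:,2]))
E
```

```text
scene blue 53 z% [0.0554 0.0666 0.0848] top mid [ 0.5488 -0.061   0.0774] mean [ 0.5273 -0.0998  0.0726] ext [0.1085 0.2397]
scene yellow 128 z% [0.0635 0.0674 0.0695] top mid [ 0.503  -0.0668  0.0679] mean [ 0.5029 -0.0669  0.0678] ext [0.0329 0.0301]
scene red 127 z% [0.0606 0.0672 0.0695] top mid [ 0.5564 -0.0148  0.0818] mean [ 0.4997 -0.0079  0.0683] ext [0.1483 0.0447]
scene knob 223 0.15276665152260327 top mean [ 0.5801 -0.1293  0.1497] ext [0.0248 0.0247]
deck ((0.599065363407135, -0.05702179670333862), (0.1267075091600418, 0.23959088325500488), 5.9894208908081055) 0.08403015343423315
side blue 146 z% [0.0622 0.0679 0.0699] top mid [ 0.5092 -0.1299  0.0689] mean [ 0.5086 -0.1317  0.0684] ext [0.0289 0.0324]
side yellow 5 z% [0.0609 0.0644 0.0672] top mid [ 0.4961 -0.079   0.0659] mean [ 0.4933 -0.0786  0.0657] ext [0.0156 0.014 ]
side red 119 z% [0.059  0.0678 0.0697] top mid [ 0.497  -0.0122  0.0681] mean [ 0.4963 -0.013   0.0684] ext [0.0273 0.028 ]
side knob 244 0.15315805018425355 top mean [ 0.5786 -0.1344  0.1502] ext [0.0236 0.0228]
deck ((0.5982864499092102, -0.06131640076637268), (0.12277830392122269, 0.24029643833637238), 5.655719757080078) 0.08487452739010204
```

Both cameras agree. Counter yaw is about 0.101 rad, with yellow at (0.5025, -0.069), blue at (0.5085, -0.129), key tops at z ≈ 0.068, the pivot at (0.569, -0.032) and the knob at (0.579, -0.132). Next I'll shut the fingers, turn the tool to the counter's yaw and travel above yellow.

Emit:
arm_command --moves '[-1, 0, 0, 0, 0, 0, 0.178, -1, 0, 0, 0, 0, 0, 0.178, -1, 29, -42, 0, 0, 0, 0, -1, 29, -42, 0, 0, 0, 0, -1, 29, -42, 0, 0, 0, 0, -1, 29, -42, 0, 0, 0, 0, -1, 29, -42, 0, 0, 0, 0, -1, 29, -42, 0, 0, 0, 0]' --newtons 40

```text
clock: 2.0
tcp_pos: [0.402, -0.2465, 0.2315]
orientation: [0.0, 0.999, 0.05, 0.0]
wrist_force: [0.1, -0.8, 0.0]
finger_gap: -0.0001
grip_force: 0.0
```

Emit:
arm_command --moves '[-1, 29, -42, 0, 0, 0, 0, -1, 29, -42, 0, 0, 0, 0, -1, 29, -42, 0, 0, 0, 0, -1, 29, -42, 0, 0, 0, 0, -1, 0, 0, 0, 0, 0, 0, -1, 0, 0, 0, 0, 0, 0]'

```text
clock: 2.75
tcp_pos: [0.4996, -0.0691, 0.2312]
orientation: [0.0, 0.999, 0.051, -0.0]
wrist_force: [-0.0, 0.2, 0.4]
finger_gap: 0.0003
grip_force: 0.0
```

```bash
cat > go.py <<'E'
from h import *
import sys
np.set_printoptions(precision=4,suppress=True)
s=get_state(); r=quat(s["orientation"]); t=np.array(eval(sys.argv[1]))
print(s["clock"],s["tcp_pos"],"yaw",np.arctan2(*r.as_matrix()[[1,0],0]),"q",s["joint_pos"],"F",s["wrist_force"])
print("tool mm",r.inv().apply(t-s["tcp_pos"])*1000)
E
python3 go.py ".5022,-.069,.085"
python3 - <<'E'
from seg import *
P,D,X=seg("wrist",(.42,.75,-.23,.1)); cv2.imwrite("pics/w.png",P)
E
```

```text
2.75 [ 0.4996 -0.0691  0.2312] yaw 0.10149260791308574 q [-0.2964  0.1768 -0.1326  1.2617 -0.0006  2.7437] F [-0.0089  0.1809  0.4383]
tool mm [  2.6496   0.0957 146.1665]
wrist blue 739 z% [0.0647 0.0682 0.0692] top mid [ 0.557  -0.0894  0.0781] mean [ 0.5076 -0.1269  0.0683] ext [0.1321 0.1076]
wrist yellow 698 z% [0.0664 0.0683 0.0694] top mid [ 0.5554 -0.0609  0.081 ] mean [ 0.5017 -0.0678  0.0684] ext [0.1398 0.0451]
wrist red 740 z% [0.065  0.0684 0.0695] top mid [ 0.4949 -0.0087  0.0681] mean [ 0.4954 -0.0089  0.0685] ext [0.0304 0.0312]
wrist knob 1317 0.15263442356940832 top mean [ 0.5772 -0.1297  0.1502] ext [0.025  0.0249]
```

View pics/w.png

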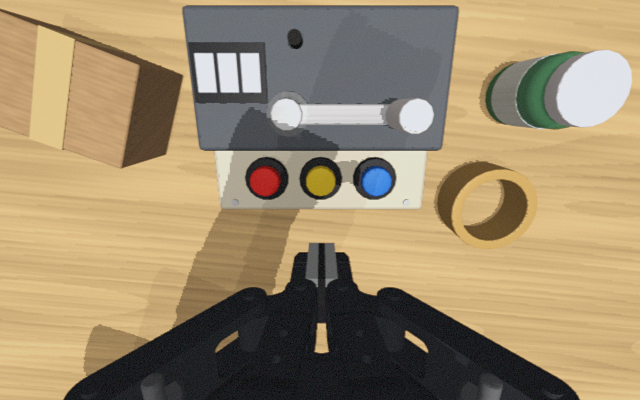

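The wrist picture shows red, yellow and blue at (266,181), (320,181) and (376,180), with the lever from its hub at (286,113) to the knob at (412,116). The wrist positions agree within 2 mm. Next I'll press yellow.

Emit:
arm_command --moves '[-1, 2.5, -0.5, 48, 0, 0, 0, -1, 0, 0, 49, 0, 0, 0, -1, 0, 0, 49, 0, 0, 0, -1, 0, 0, 15, 0, 0, 0, -1, 0, 0, 6, 0, 0, 0, -1, 0, 0, 0, 0, 0, 0]'

```text
clock: 3.55
tcp_pos: [0.503, -0.0691, 0.0657]
orientation: [0.0, 0.999, 0.05, 0.001]
wrist_force: [-2.4, 0.1, 3.3]
finger_gap: -0.0004
grip_force: 1.4
```

Emit:
arm_command --moves '[-1, 0, 0, 3, 0, 0, 0, -1, 0, 0, 2, 0, 0, 0, -1, 0, 0, 1, 0, 0, 0, -1, 0, 0, 0, 0, 0, 0]'

```text
clock: 4.05
tcp_pos: [0.5038, -0.069, 0.0608]
orientation: [0.001, 0.999, 0.05, 0.002]
wrist_force: [-4.9, -0.8, 17.2]
finger_gap: -0.0
grip_force: 8.3
```

Emit:
arm_command --moves '[-1, 0, 0, 1, 0, 0, 0, -1, 0, 0, 1, 0, 0, 0, -1, 0, 0, 0, 0, 0, 0]'

```text
clock: 4.42
tcp_pos: [0.5039, -0.069, 0.0605]
orientation: [0.001, 0.999, 0.05, 0.002]
wrist_force: [-10.3, 0.4, 30.1]
finger_gap: -0.0002
grip_force: 15.3
```

Yellow is at its end stop: z is 0.0605 and the force rises with no further travel. Next I'll release it and go to blue.

Emit:
arm_command --moves '[-1, 0, 0, -12, 0, 0, 0, -1, 0, 0, -35, 0, 0, 0, -1, 0, 30, 0, 0, 0, 0, -1, 0, 29, 0, 0, 0, 0, -1, 0, 0, 0, 0, 0, 0, -1, 0, 0, 20, 0, 0, 0]'

```text
clock: 5.18
tcp_pos: [0.5098, -0.1271, 0.0844]
orientation: [0.0, 0.999, 0.05, 0.002]
wrist_force: [0.6, -0.1, 0.3]
finger_gap: -0.0002
grip_force: 0.0
```

```bash
python3 go.py ".5079,-.128,.068"
```

```text
5.175 [ 0.5098 -0.1271  0.0844] yaw 0.10048310111542484 q [-0.3977  0.3082 -0.3381  0.9211  0.0008  2.6434] F [ 0.6203 -0.0974  0.2606]
tool mm [-1.9862  0.6715 16.356 ]
```

Emit:
arm_command --moves '[-1, -2, 1, 10, 0, 0, 0, -1, 0, 0, 8, 0, 0, 0, -1, 0, 0, 4, 0, 0, 0, -1, 0, 0, 3, 0, 0, 0, -1, 0, 0, 1.5, 0, 0, 0, -1, 0, 0, 0, 0, 0, 0]'

```text
clock: 5.92
tcp_pos: [0.5059, -0.1275, 0.0606]
orientation: [0.0, 0.999, 0.051, 0.0]
wrist_force: [-12.6, 6.5, 32.2]
finger_gap: -0.0001
grip_force: 15.9
```

Blue is also at its stop. Next I'll lift to z ≈ 0.108 and move behind the knob.

Emit:
arm_command --moves '[-1, 0, 0, -12, 0, 0, 0, -1, 0, 0, -40, 0, 0, 0, -1, 0, 0, 0, 0, 0, 0, -1, 0, 0, 0, 0, 0, 0]'

```text
clock: 6.42
tcp_pos: [0.5067, -0.1283, 0.1088]
orientation: [0.0, 0.999, 0.05, 0.0]
wrist_force: [-1.7, 0.3, -0.8]
finger_gap: -0.0002
grip_force: 0.0
```

```bash
python3 go.py ".5407,-.1348,.108"; python3 - <<'E'
from seg import *
P,D,X=seg("side",(.42,.75,-.23,.1)); cv2.imwrite("pics/s2.png",cv2.resize(P[150:330,220:460],None,fx=3,fy=3))
E
```

```text
6.425 [ 0.5067 -0.1283  0.1088] yaw 0.1008184472371823 q [-0.4016  0.2831 -0.3067  0.98   -0.0001  2.6392] F [-1.6947  0.2502 -0.754 ]
tool mm [33.1632  9.9109  0.8462]
side blue 144 z% [0.0617 0.0683 0.0698] top mid [ 0.5081 -0.1307  0.0683] mean [ 0.508  -0.1319  0.0685] ext [0.0271 0.0287]
side yellow 32 z% [0.0613 0.068  0.0697] top mid [ 0.4921 -0.0714  0.0681] mean [ 0.4926 -0.0725  0.0681] ext [0.0078 0.0242]
side red 59 z% [0.0582 0.0675 0.0697] top mid [ 0.4883 -0.0121  0.0681] mean [ 0.4892 -0.0142  0.0683] ext [0.0143 0.0289]
side knob 366 0.16936133800343345 top mean [ 0.5562 -0.1396  0.1533] ext [0.0958 0.0479]
```

View pics/s2.png

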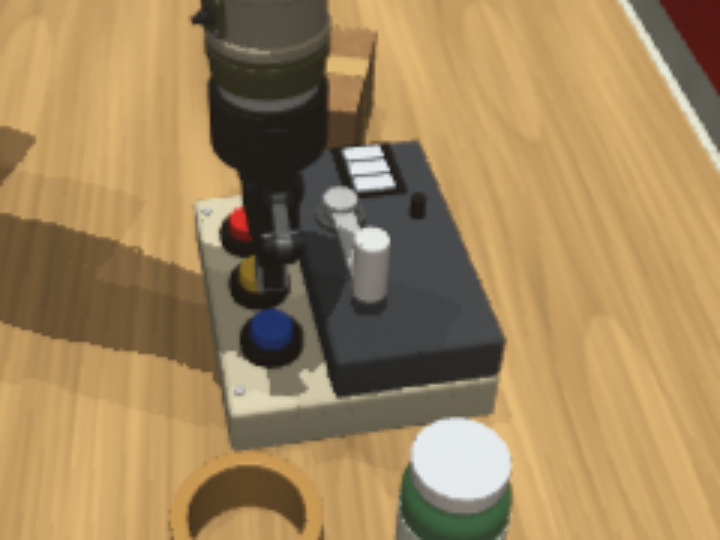

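All keys are back up, the lever is at rest and the fingers are clear above blue. Next I'll approach the knob from behind.

Emit:
arm_command --moves '[-1, 17, 10, 0, 0, 0, 0, -1, 16, 0, 0, 0, 0, 0, -1, 6, 0, 0, 0, 0, 0, -1, 4, 0, 0, 0, 0, 0, -1, 0, 0, 0, 0, 0, 0, -1, 0, 0, 0, 0, 0, 0]'

```text
clock: 7.22
tcp_pos: [0.5497, -0.1337, 0.1087]
orientation: [-0.0, 0.999, 0.05, -0.0]
wrist_force: [-0.3, -0.9, -0.4]
finger_gap: -0.0001
grip_force: 0.0
```

```bash
python3 go.py ".5547,-.1334,.108"
```

```text
7.225 [ 0.5497 -0.1337  0.1087] yaw 0.10079724518507438 q [-0.3804  0.3609 -0.1951  1.0153 -0.0001  2.6604] F [-0.3259 -0.8766 -0.4116]
tool mm [5.0096 0.2438 0.6983]
```

Emit:
arm_command --moves '[-1, 5, 0, 0, 0, 0, 0, -1, 15.2, 2.5, 0, 0, 0, -0.15, -1, 15.2, 2.5, 0, 0, 0, -0.15, -1, 15.2, 2.5, 0, 0, 0, -0.15, -1, 15.2, 2.5, 0, 0, 0, -0.15, -1, 15.2, 2.5, 0, 0, 0, -0.15, -1, 15.2, 2.5, 0, 0, 0, -0.15, -1, 0, 0, 0, 0, 0, 0]'

```text
clock: 8.22
tcp_pos: [0.6399, -0.1063, 0.1085]
orientation: [0.0, 0.878, 0.479, -0.001]
wrist_force: [-2.9, -4.6, -0.7]
finger_gap: 0.0
grip_force: 0.0
```

```bash
cat > lev.py <<'E'
from h import *
np.set_printoptions(precision=4,suppress=True)
s=get_state(); r=quat(s["orientation"]); p=s["tcp_pos"]-np.array([.569,-.032,.108])
print(s["clock"],"tool rel pivot (tan,out,down) mm",r.inv().apply(p)*1000,"lever-angle of tool",np.arctan2(*r.as_matrix()[[1,0],0])-.101,"F tool",r.inv().apply(s["wrist_force"]))
E
python3 lev.py
```

```text
8.225 tool rel pivot (tan,out,down) mm [-24.2173  99.8486  -0.4443] lever-angle of tool 0.8988088575698946 F tool [-5.4207  0.0548  0.6826]
```

It is tracking the arc, with 5.4 N tangential at 0.9 rad as the spring should give. Next I'll continue to the stop.

Emit:
arm_command --moves '[-1, 15.2, 2.5, 0, 0, 0, -0.15, -1, 10.1, 2, 0, 0, 0, -0.1, -1, 5, 1, 0, 0, 0, -0.05, -1, 2, 0, 0, 0, 0, 0, -1, 2, 0, 0, 0, 0, 0, -1, 0, 0, 0, 0, 0, 0]'

```text
clock: 8.98
tcp_pos: [0.6585, -0.0813, 0.1084]
orientation: [0.001, 0.798, 0.603, -0.003]
wrist_force: [-3.9, -11.0, -0.2]
finger_gap: 0.0
grip_force: 0.0
```

```bash
python3 lev.py
```

```text
8.975 tool rel pivot (tan,out,down) mm [-23.0445  99.5685  -0.3799] lever-angle of tool 1.1941955274249851 F tool [-11.6441  -0.7515   0.2656]
```

Emit:
arm_command --moves '[-1, 2, 0, 0, 0, 0, 0, -1, 2, 0, 0, 0, 0, 0, -1, 0, 0, 0, 0, 0, 0]'

```text
clock: 9.35
tcp_pos: [0.6587, -0.0807, 0.1084]
orientation: [0.003, 0.798, 0.602, -0.005]
wrist_force: [-7.8, -20.0, 0.1]
finger_gap: -0.0
grip_force: 0.0
```

```bash
python3 lev.py
```

```text
9.35 tool rel pivot (tan,out,down) mm [-22.1648  99.6062  -0.3442] lever-angle of tool 1.191715865336955 F tool [-21.4169  -2.0377   0.1103]
```

The lever is firmly on its stop: the force rose from 7 to 21 N with almost no motion. Next I'll ease off and lift clear so it springs back.

Emit:
arm_command --moves '[-1, -5, 0, 0, 0, 0, 0, -1, 0, 0, -30, 0, 0, 0, -1, 0, 0, -50, 0, 0, 0, -1, 0, 0, -60, 0, 0, 0, -1, -40, 0, -20, 0, 0, 0, -1, 0, 0, 0, 0, 0, 0, -1, 0, 0, 0, 0, 0, 0, -1, 0, 0, 0, 0, 0, 0]'

```text
clock: 10.35
tcp_pos: [0.6487, -0.1163, 0.2674]
orientation: [-0.001, 0.796, 0.606, -0.001]
wrist_force: [-0.4, 0.8, -0.2]
finger_gap: -0.0003
grip_force: 0.0
```

Emit:
arm_command --moves '[-1, 0, 0, 0, 0, 0, 0, -1, 0, 0, 0, 0, 0, 0, -1, 0, 0, 0, 0, 0, 0, -1, 0, 0, 0, 0, 0, 0]'

```text
clock: 10.85
tcp_pos: [0.6491, -0.1171, 0.2688]
orientation: [0.0, 0.796, 0.606, -0.0]
wrist_force: [-0.2, -0.0, -0.0]
finger_gap: 0.0001
grip_force: 0.0
```

```bash
python3 - <<'E'
from seg import *
P,D,X=seg("scene",(.42,.75,-.23,.1)); a=P[160:320,130:430]
P,D,X=seg("side",(.42,.75,-.23,.1)); b=P[140:370,200:460]
cv2.imwrite("pics/end.png",np.vstack([cv2.resize(a,(480,256)),cv2.resize(b,(480,340))])); print(get_state()["tcp_pos"])
E
```

```text
scene blue 72 z% [0.0547 0.0603 0.0845] top mid [ 0.5499 -0.0615  0.0773] mean [ 0.5319 -0.0918  0.0735] ext [0.1131 0.2385]
scene yellow 130 z% [0.0623 0.0672 0.0696] top mid [ 0.5024 -0.0667  0.0686] mean [ 0.5031 -0.067   0.0679] ext [0.0311 0.0293]
scene red 129 z% [0.0607 0.067  0.0695] top mid [0.5359 0.0079 0.0739] mean [ 0.4986 -0.0069  0.0677] ext [0.1135 0.0607]
scene knob 219 0.15283521554912305 top mean [ 0.5798 -0.1292  0.1495] ext [0.026  0.0237]
side blue 150 z% [0.0609 0.068  0.0699] top mid [ 0.5092 -0.1308  0.0683] mean [ 0.5083 -0.1318  0.0683] ext [0.0291 0.0297]
side yellow 112 z% [0.0614 0.0684 0.0697] top mid [ 0.5023 -0.0713  0.0682] mean [ 0.5023 -0.0722  0.0687] ext [0.028  0.0297]
side red 122 z% [0.0591 0.0679 0.0698] top mid [ 0.4958 -0.0117  0.0686] mean [ 0.4962 -0.0128  0.0685] ext [0.0293 0.0283]
side knob 239 0.15326457759220424 top mean [ 0.5782 -0.1346  0.1502] ext [0.0241 0.0245]
[ 0.6492 -0.1172  0.2688]
```

View pics/end.png

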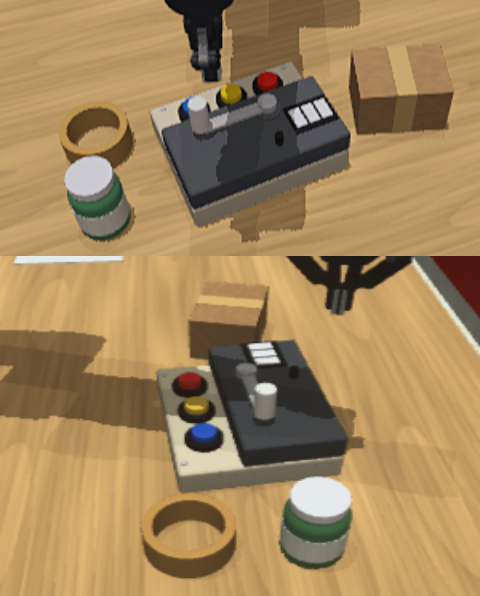

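The picture shows the lever back at rest, with the knob at its starting position. All three keys are up at z ≈ 0.068, the carton, tape roll and jar stand where they were, and the gripper is clear of everything.

```bash
python3 -c "from workcell import hand_in; print(hand_in())"
```

```text
the job is handed in; nothing more can be done
None
```

The carton is booked in and the job handed in: yellow then blue were pressed to their stops and released, the lever was swung to its stop and sprang back, and the red key, carton, tape roll and jar were left alone (about 11 s of the 48 s used).

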